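Jack the sanding head up its column and hold it there

TASK

The clamp screws of the bench column's sanding head have been slackened so that it can be reset higher. Set the ratchet jack on the bench with its saddle centred under the steel lift pad of the head's jacking lug, then pump the jack's handle in full strokes until the head's sleeve is hard up against the upper collar on the column. Finish while holding the handle down, so that the head stays against that collar for a colleague to tighten the clamp; let the jack alone carry the head, and do not knock over or push about the other things on the bench.

Things in the scene. Friction and masses are not known exactly. Their poses are not given: they have to be found in the camera images.
- jack: grey steel ratchet lever jack, loose, 0.86 kg. Origin on its underside below the saddle's centre; x points from handle end to saddle end. Base plate 200 x 100 x 12 mm, 50 mm ahead (+x) of the origin and 150 mm behind; housing 56 mm wide, 100 mm high, x = -70 to +26 mm; the handle leaves it to the rear (-x). Drawn or pushed by its handle it slides on the bench (4 to 8 N).
- saddle (a point): centre of the top face of the jack's saddle, a dark steel disc of 48 mm diameter on the jack's toothed bar; 125 mm above the bench when down, 7 mm below the lift pad
- pump_handle (a joint): angle of the pump handle, rad: 0 up (spring return), 0.58 bottom stop. After about 0.1 of free play the saddle rises 0.4 mm per 0.01. A stroke past 0.52 catches the next notch; let back up right to 0 it takes the next bite. 1 to 3 N at the grip unloaded, 8 to 13 N under the head. Two full strokes and most of a third: collar reached at 0.45 to 0.5; let go there, the head sinks 4 mm to the notch.
- handle_grip (a point): point on the axis of the handle's black rubber grip (22 mm diameter, 185 to 295 mm from the pivot), 240 mm from the pivot. In the jack's frame x = -0.050 - 0.240 cos(0.42 - a), z = 0.085 + 0.240 sin(0.42 - a), a the handle's angle: 183 mm above the bench at a = 0, 47 mm at a = 0.58. The handle slopes up to the rear by 0.42 - a rad.
- handle_pivot (a point): centre of the handle's pivot pin, 50 mm behind the saddle's axis and 85 mm above the bench; the pin lies across the jack (its y)
- stand: bolted-down bench column: origin at the centre of the underside of its 160 x 160 x 16 mm foot; z up; +y points from the column to the lift pad. Steel column of 60 mm diameter, 430 mm high; fixed aluminium collars of 92 mm diameter, the lower from z = 107 to 137 mm, the upper from z = 283 to 313 mm.
- sander_head: sanding head (about 4.5 kg): grey sleeve of 90 mm diameter, 120 mm high, with T clamp screws, arm, motor and sanding cone (towards -x -y of the stand) and the jacking lug (+y). Origin: centre of the sleeve's underside. It only slides up and down the column: z = 137 mm on the lower collar, 163 mm against the upper one.
- lift_pad (a point): centre of the underside of the round steel lift pad (42 mm diameter) under the rounded end of the jacking lug (56 mm wide, 14 mm thick, ending 28 mm beyond the pad's centre), 140 mm from the column's axis; a hex bolt head on top of the lug marks its centre. 132 mm above the bench at rest.
- cone: bystander: brown sanding cone standing, 68 mm diameter, 118 mm high; origin under it
- drum: bystander: brown sanding drum standing, 76 mm diameter, 80 mm high; origin under it
- screw_jar: bystander: glass jar, 60 mm diameter, 85 mm high; origin under it
- tin: bystander: tin, 74 mm diameter, 110 mm high; origin under it
- socket: bystander: beige open cup (a limb socket), 110 mm diameter, 130 mm high; origin under it
- wrench: bystander: steel wrench lying flat on the bench
- hammer: bystander: hammer lying on the bench
- jack_rack (a joint): rise of saddle and toothed bar in m, 0 at the start. Its ratchet holds it, under the head, at about 0.009, 0.019 and 0.029 (one notch per full stroke of the handle); it cannot be lowered again. The head meets the upper collar at 0.033.

How it is judged:
On the way, in this order (a step that is already met when the one before it is completed fails the run):
1. the jack stands on the bench with its saddle centred under the lift pad, the head still resting on the lower collar (horizontal distance between saddle and lift_pad below 0.012 m and angle between jack's own z axis and vertical below 0.05 rad and height (world z) of jack below 0.005 m and linear speed of jack below 0.02 m/s and z of sander_head in the frame of stand below 0.139 m), for 0.2 s.
2. the head has been pumped up: it stands on the jack's ratchet at least 9 mm up, with the handle back up for the next stroke (horizontal distance between saddle and lift_pad below 0.012 m and angle between jack's own z axis and vertical below 0.05 rad and height (world z) of jack below 0.005 m and z of sander_head in the frame of stand above 0.146 m and value of joint pump_handle below 0.12 rad and contact force between jack and sander_head above 15 N), for 0.1 s.
At the end, for the whole second after the job is handed in: Sleeve within 2 mm of the upper collar, still, carried by the jack alone (>25 N); fingers hold the handle past 0.30 rad (>4 N); jack flat on the bench (tilt <0.05 rad), saddle centre within 12 mm of the pad's; robot off the head (<1 N); bystanders within 30 mm of their starts (horizontal distance between saddle and lift_pad below 0.012 m and angle between jack's own z axis and vertical below 0.05 rad and height (world z) of jack below 0.005 m and z of sander_head in the frame of stand above 0.161 m and linear speed of sander_head below 0.01 m/s and value of joint pump_handle above 0.3 rad and contact force between the fingers and jack above 4 N and contact force between jack and sander_head above 25 N and contact force between each of the arm, the fingers and sander_head below 1 N and distance of each of cone, drum, screw_jar, tin, socket, wrench, hammer from where it was at the start of the episode below 0.03 m); the arm keeps its last pose, push and grip.
It fails at once if the jack is tipped over (more than 0.3 rad) (angle between jack's own z axis and vertical above 0.3 rad).
It fails at once if another thing on the bench is pushed more than 30 mm or knocked over (distance of any of cone, drum, screw_jar, tin, socket, wrench, hammer from where it was at the start of the episode above 0.03 m or angle between any of cone, drum, screw_jar, tin, socket's own z axis and vertical above 0.5 rad).
It also fails if it takes over 67 s, if anything falls off the work surface, if the arm or the gripper's body presses on something with over 40 N, if the wrist force passes 120 N, or if a joint passes its speed limit or range.

ROBOT

A 6-joint arm with a two-finger parallel gripper is mounted at the origin on the work surface. World frame = base frame: x ahead of the robot, y to its left, z up, the work surface at z = 0. Lengths are in m, angles in rad, forces in N, time in s.
With the tool pointing down it reaches from about 0.375 to 0.825 m from the base axis. Payload 5.5 kg.
Tool frame: the origin (TCP) lies between the finger pads; the fingertips stand 8 mm ahead of it and the grasp point (between the pads) lies 11 mm behind it (r.tcp_to_tips is the distance from the TCP to the fingertips, in m); z points along the fingers, y is the line along which they close (so a half turn about z gives the same grasp; the last joint's range is limited). The gripper opens to 85 mm and grips with 20 to 120 N. Pads are 22 mm wide; open, the fingers measure 114 mm over their backs; the gripper's body (76 mm by 85 mm) begins 54 mm behind the grasp point. The pads swing forward as they close: fully open they stand 13 mm farther back than shut.
Start: joints at [-1.337, 0.314, -0.047, 1.21, 0, 1.571], TCP at [0.139, -0.584, 0.239] pointing down, gripper open.
Joint ranges: [-2.67, 2.67], [-0.69, 1.73], [-1.03, 1.25], [-2.08, 2.16], [-1.42, 1.45], [-3.14, 3.14]. Speed limits (rad/s): [2.39, 2.39, 3.01, 3.14, 3.14, 3.14].

INTERFACE

Orientations are given as a 3x3 rotation matrix whose columns are the frame's x, y, z axes.
In Python, from rig import observe, viewer, finish_job, r gives the robot as it stands. The module is installed in compiled form; this text tells all that it offers.
- The arm moves only by the shell command python3 -m pendant 'ROWS' [OPENING] [FORCE]. ROWS is rows parted by semicolons, their numbers by spaces, 1 to 5 of them, each of 6 numbers: dx, dy, dz in m, then a rotation vector rx, ry, rz in rad; each row shifts and turns the commanded pose from where the row before left it, along the tool's axes as they then stand; what a row does not reach is not made up. A row lasts 1/10 s, in which the tool goes at most 0.05 m and 0.15 rad, less where a joint would pass 70% of its speed; a pose out of reach is approached as far as the arm can. OPENING is the opening from 0.0 (shut) to 1.0 (fully open), set as the command begins (- or left out keeps the last). The fingers move at their own pace and stop on an object; FORCE is the grip in N (left out, the last holds). Time passes only in rows, so rows that do not move let the fingers close. It prints the time, the measured TCP pose, the force, the opening and the grip force at its end.
- observe(): the state, without advancing time (a new reading comes with each control period).
- viewer.grab_frame(name): name is "scene" or "top" or "wrist"; returns a dict with "frame" (400x640x3 uint8, red, green, blue), "camera_matrix" (3x3 intrinsics, pixels), "k1" (the pictures are not rectified: a ray, as slopes to the right and down, at radius r is drawn at 1 + k1 r^2 times it, then the intrinsics apply), "rvec" (rotation vector, rad) and "tvec" (3), from world to camera coordinates, as OpenCV has them. Camera axes: x right, y down, z forward; pixel columns grow to the right and rows downward; lengths in m; the calibration is good to about 2 mm. A picture is of the moment at which its call begins. There is no depth.
- finish_job(): hands the job in; it is judged then, once.
The state is a dict: "time_s": time; "q": joint angles; "joint_velocities": joint speeds; "joint_torque": joint torques, N m; "tool_pos": TCP position; "eef_rot": TCP orientation; "wrist_force": force on the tool from outside, world axes, zero at the start; "moment": the same for the moment, N m; "opening": opening from 0.0 (shut) to 1.0 (fully open); "grip_force": force on a finger pad.
Only numpy, scipy, OpenCV 4.12 (cv2) and the standard library are available. Lean on these libraries where they do the work, as an engineer would, in place of code of your own. Each camera call takes 0.05 s, during which the arm holds its last target. There are 200 camera calls.

## Working session

There is one attempt and no reset: what is moved stays moved. The work goes in short steps, Python scripts to look and compute and a shell command to move; the robot and the scene stay as the last step left them, time stands still between calls to the robot, and variables do not carry over. Pictures are saved under pics/ and viewed, at most 10 in all, crops included, and the job is handed in when it is done.

```bash
mkdir -p pics
cat > h.py <<'E'
import numpy as np, cv2
from rig import observe, viewer, r
def grab(n,f):
    d=viewer.grab_frame(n); cv2.imwrite(f,cv2.cvtColor(d['frame'],cv2.COLOR_RGB2BGR))
    np.savez(f[:-4]+'.npz',**{k:np.array(v) for k,v in d.items() if k!='frame'}); return d
def load(f):
    return dict(np.load(f))
def ray(d,uv):
    K=np.array(d['camera_matrix']);x=(np.array(uv,float)-K[:2,2])/[K[0,0],K[1,1]]
    k=float(d['k1']);rd=np.hypot(*x);s=rd
    for _ in range(30): s=rd/(1+k*s*s)
    x=x*(s/rd if rd>0 else 1)
    R=cv2.Rodrigues(np.array(d['rvec'],float))[0];t=np.array(d['tvec'],float).ravel()
    return -R.T@t, R.T@np.array([x[0],x[1],1])
def atz(d,uv,z):
    c,v=ray(d,uv); return c+v*(z-c[2])/v[2]
def proj(d,P):
    R=cv2.Rodrigues(np.array(d['rvec'],float))[0];t=np.array(d['tvec'],float).ravel()
    K=np.array(d['camera_matrix']);p=R@np.array(P)+t;x=p[:2]/p[2];x=x*(1+float(d['k1'])*(x@x))
    return x*[K[0,0],K[1,1]]+K[:2,2]
E
python3 - <<'E'
from h import *
for n in ('scene','top','wrist'):
    d=grab(n,f'pics/{n}0.png'); print(n,ray(d,(320,200)),d['k1'])
s=observe();print(s['tool_pos'],s['eef_rot'],s['opening'],r.tcp_to_tips)
E
```

```text
scene (array([1.22618058, 0.1200049 , 0.84472787]), array([-0.68536968, -0.07722786, -0.7242725 ])) -0.08551616480464652
top (array([0.42598812, 0.03743049, 1.54996467]), array([ 0.06800811, -0.03296756, -0.99732594])) -0.004189285463279848
wrist (array([ 0.21349081, -0.56485277,  0.3726822 ]), array([-0.30073271, -0.10331301, -0.94876021])) 0.01990788836524991
[ 0.13890714 -0.58323844  0.23861362] [[ 9.72794175e-01  2.31670892e-01 -3.01232331e-04]
 [ 2.31671088e-01 -9.72793256e-01  1.33747475e-03]
 [ 1.68171896e-05 -1.37087447e-03 -9.99999060e-01]] 0.9988029028139744 0.008
```

View pics/top0.png

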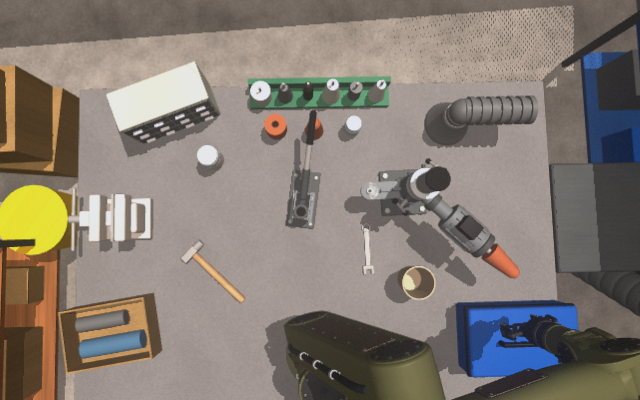

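View pics/scene0.png

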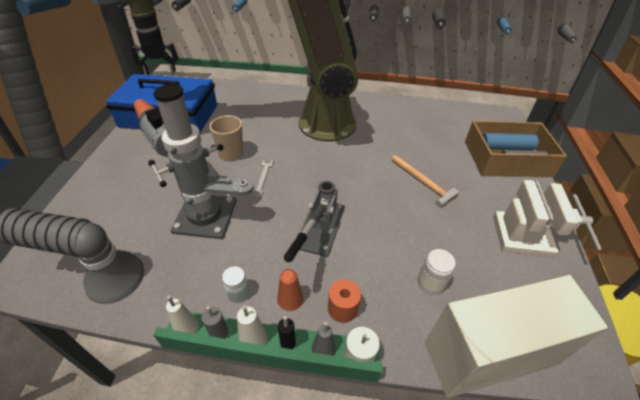

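The top view shows the jack (saddle near (300,210), handle up to (313,115)), the lug bolt near (372,190), and the cone right behind the handle grip. I'll enlarge that area.

Run:
```python
import cv2
a=cv2.imread('pics/top0.png')[100:240,255:455]; cv2.imwrite('pics/c1.png',cv2.resize(a,None,fx=4,fy=4,interpolation=cv2.INTER_CUBIC))
a=cv2.imread('pics/scene0.png')[130:310,150:390]; cv2.imwrite('pics/c2.png',cv2.resize(a,None,fx=3.33,fy=3.33,interpolation=cv2.INTER_CUBIC))
```

```text
(no output)
```

View pics/c1.png

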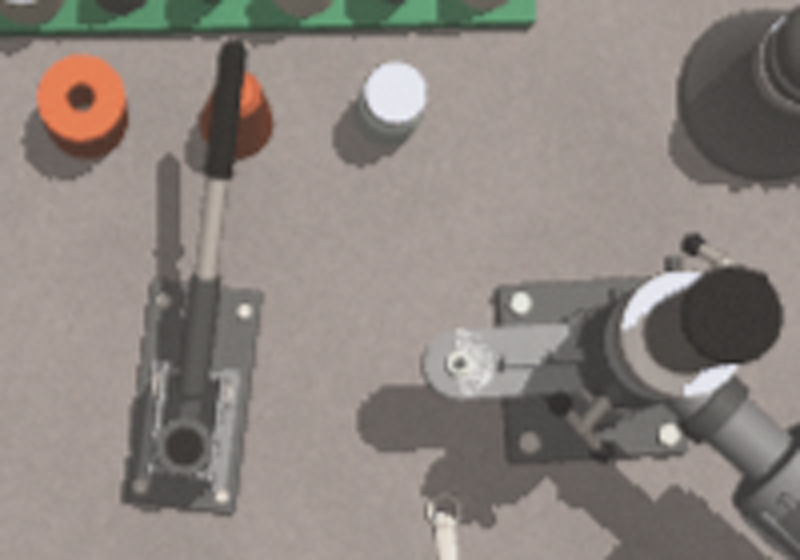

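View pics/c2.png

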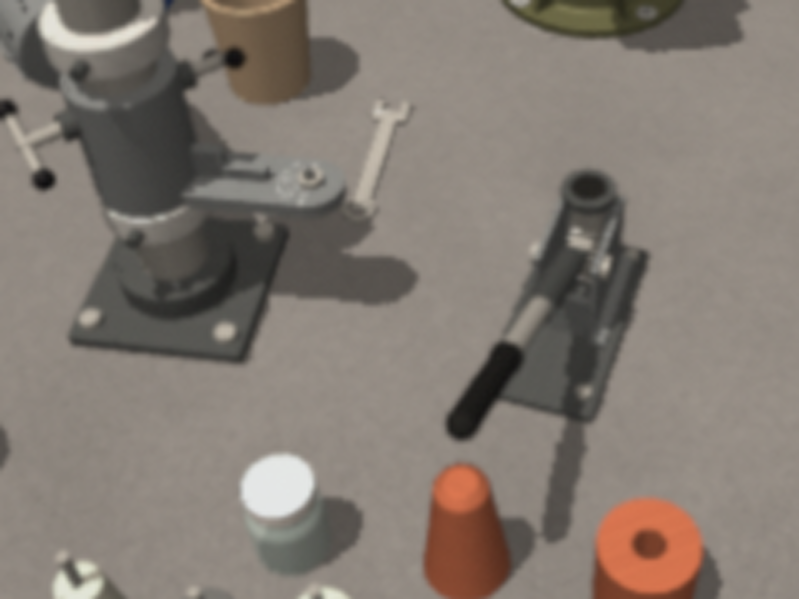

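```bash
cat > m.py <<'E'
from h import *
T=load('pics/top0.npz');S=load('pics/scene0.npz')
t=lambda u,v:(255+(u+.5)/4-.5,100+(v+.5)/4-.5)
s=lambda u,v:(150+(u+.5)/3.333-.5,130+(v+.5)/3.333-.5)
def tri(a,b):
    c1,d1=ray(T,a);c2,d2=ray(S,b);M=np.c_[d1,-d2];k=np.linalg.lstsq(M,c2-c1,rcond=None)[0]
    p,q=c1+k[0]*d1,c2+k[1]*d2;return (p+q)/2,np.linalg.norm(p-q)
E
python3 - <<'E'
from m import *
np.set_printoptions(precision=4,suppress=True)
print('saddle',atz(T,t(185,446),.125),tri(t(185,446),s(588,187)))
print('bolt',atz(T,t(459,363),.155),tri(t(459,363),s(311,175)))
print('lug end',[atz(T,t(*p),.15) for p in((424,363),(455,325),(459,398))])
print('base',[atz(T,t(*p),.012) for p in((152,283),(262,293),(234,514),(122,502))])
print('base scene',[atz(S,s(*p),.012) for p in((648,252),(590,418))])
print('foot',[atz(T,t(*p),.016) for p in((497,288),(509,463))],[atz(S,s(*p),.016) for p in((73,338),(241,357),(288,236))])
print('handle end',tri(t(233,45),s(462,425)),'grip start',tri(t(219,175),s(508,350)))
print('cone',tri(t(245,90),s(462,480)),atz(S,s(467,572),.0))
print('drum',atz(T,t(82,98),.08),'jar',atz(T,t(395,95),.085),atz(S,s(280,490),.085),'wrench',atz(T,t(443,512),.005))
print('socket',atz(T,(418,282),.13),'hammer',atz(T,(193,252),.02),atz(T,(242,299),.02),'wrench2',atz(T,(368,270),.005))
print('rack edge',atz(T,t(240,25),.03))
E
```

```text
saddle [0.488 0.054 0.125] (array([0.488 , 0.0534, 0.126 ]), np.float64(0.0012845552353565053))
bolt [ 0.5487 -0.1691  0.155 ] (array([ 0.548 , -0.1681,  0.1627]), np.float64(0.0002134029933713104))
lug end [array([ 0.5498, -0.1414,  0.15  ]), array([ 0.5802, -0.1677,  0.15  ]), array([ 0.5207, -0.1689,  0.15  ])]
base [array([0.639 , 0.0816, 0.012 ]), array([ 0.6279, -0.0163,  0.012 ]), array([0.4318, 0.0134, 0.012 ]), array([0.4447, 0.112 , 0.012 ])]
base scene [array([0.4486, 0.1086, 0.012 ]), array([0.6434, 0.0782, 0.012 ])]
foot [array([ 0.6273, -0.226 ,  0.016 ]), array([ 0.4711, -0.231 ,  0.016 ])] [array([ 0.6352, -0.3786,  0.016 ]), array([ 0.631 , -0.2258,  0.016 ]), array([ 0.4861, -0.228 ,  0.016 ])]
handle end (array([0.799 , 0.0088, 0.2088]), np.float64(0.0006512585051783927)) grip start (array([0.7039, 0.0215, 0.1679]), np.float64(0.00015096759868432486))
cone (array([0.7847, 0.    , 0.1202]), np.float64(0.005225626384873023)) [0.7906 0.0028 0.    ]
drum [0.7911 0.1366 0.08  ] jar [ 0.7871 -0.1323  0.085 ] [ 0.7922 -0.1309  0.085 ] wrench [ 0.4292 -0.1726  0.005 ]
socket [ 0.2491 -0.3208  0.13  ] hammer [0.3586 0.4343 0.02  ] [0.1928 0.2656 0.02  ] wrench2 [ 0.2799 -0.1769  0.005 ]
rack edge [ 0.8669 -0.002   0.03  ]
```

```bash
python3 -m pendant '0 0 -0.04 0 0 0;0 0 -0.04 0 0 0.1;0 0 -0.04 0 0 0.1;0 0 0 0 0 0.1;0 0 0 0 0 0.082' 1.0 20
cat > st.py <<'E'
from h import *
np.set_printoptions(precision=4,suppress=True)
import sys
s=observe();R=np.array(s['eef_rot'])
print('t',s['time_s'],'p',np.array(s['tool_pos']),'ang',np.arctan2(R[1,0],R[0,0]),'q',np.array(s['q']),'F',np.array(s['wrist_force']),'M',np.array(s['moment']),'g',s['opening'],s['grip_force']);print(R)
if len(sys.argv)>1: print('delta tool',R.T@(np.array(list(map(float,sys.argv[1:4])))-s['tool_pos']))
E
python3 st.py .1 -.42 .36
```

```text
time_s: 0.65
tool_pos: [0.1392, -0.5844, 0.3608]
eef_rot: [[0.988, -0.151, 0.001], [-0.151, -0.988, -0.003], [0.001, 0.003, -1.0]]
wrist_force: [-0.5, 0.7, -0.2]
opening: 1.001
grip_force: 0.0
t 0.65 p [ 0.1392 -0.5844  0.3608] ang -0.1519565278812652 q [-1.337   0.2991  0.2063  1.4753  0.      1.9566] F [-0.4998  0.7415 -0.2098] M [ 0.0377 -0.0184  0.029 ] g 1.0010818341152126 0.0
[[ 0.9885 -0.1514  0.0006]
 [-0.1514 -0.9885 -0.0027]
 [ 0.001   0.0025 -1.    ]]
delta tool [-0.0636 -0.1566  0.0004]
```

```bash
R='0 0 0 0 0 -0.1498'
python3 -m pendant '0 0 0 0 0 -0.15;0 0 0 0 0 -0.15;0 0 0 0 0 -0.15;0 0 0 0 0 -0.15;0 0 0 0 0 -0.15' >/dev/null
python3 -m pendant '0 0 0 0 0 -0.15;0 0 0 0 0 -0.15;0 0 0 0 0 -0.15;0 0 0 0 0 -0.15;0 0 0 0 0 -0.15' >/dev/null
python3 -m pendant '0 0 0 0 0 -0.15;0 0 0 0 0 -0.15;0 0 0 0 0 -0.15;0 0 0 0 0 -0.15;0 0 0 0 0 -0.15' >/dev/null
python3 -m pendant '0 0 0 0 0 -0.15;0 0 0 0 0 -0.15;0 0 0 0 0 -0.15;0 0 0 0 0 -0.15;0 0 0 0 0 -0.145' >/dev/null
python3 st.py .1 -.42 .36; python3 -c "
from h import *
R=np.array(observe()['eef_rot']);print(R.T@[.32,.34,0],R.T@[.31,.1,0])"
```

```text
t 2.65 p [ 0.139  -0.5835  0.3589] ang 2.8528706782751976 q [-1.337   0.3002  0.2036  1.4749  0.     -1.0483] F [-0.2786  0.2842 -0.4193] M [ 0.0146  0.0392 -0.0098] g 0.9947354503930702 0.0
[[-0.9586  0.2847 -0.0001]
 [ 0.2847  0.9586  0.0007]
 [ 0.0003  0.0006 -1.    ]]
delta tool [ 0.0839  0.1457 -0.001 ]
[-2.09947431e-01  4.17039619e-01  1.80161764e-04] [-2.68695903e-01  1.84126346e-01  2.35002331e-05]
```

```bash
python3 -m pendant '0 0 0 0 0 -0.14;0.0157 0.039 0 0 0 0;0.0157 0.039 0 0 0 0;0.0157 0.039 0 0 0 0;0.0157 0.039 0 0 0 0' 
python3 -m pendant '-0.0266 0.0384 0 0 0 0;-0.0266 0.0384 0 0 0 0;-0.0266 0.0384 0 0 0 0;-0.0266 0.0384 0 0 0 0;-0.0266 0.0384 0 0 0 0'
python3 -m pendant '-0.0266 0.0384 0 0 0 0;-0.0266 0.0384 0 0 0 0;-0.0266 0.0384 0 0 0 0;-0.0266 0.0384 0 0 0 0;-0.0266 0.0384 0 0 0 0' >/dev/null
python3 st.py .65 .03 .30
```

```text
time_s: 3.15
tool_pos: [0.1006, -0.4181, 0.3587]
eef_rot: [[-0.988, 0.154, -0.0], [0.154, 0.988, 0.001], [0.0, 0.001, -1.0]]
wrist_force: [-0.1, -0.3, 0.8]
opening: 0.996
grip_force: 0.0
time_s: 3.65
tool_pos: [0.2627, -0.2491, 0.3594]
eef_rot: [[-0.988, 0.155, 0.001], [0.155, 0.988, -0.0], [-0.001, -0.0, -1.0]]
wrist_force: [0.3, -0.6, -0.5]
opening: 0.999
grip_force: 0.0
t 4.15 p [ 0.4239 -0.0796  0.3593] ang 2.9873078751346127 q [-0.1855 -0.0305 -0.1779  1.4231 -0.0002 -0.0312] F [ 0.0742 -0.153   0.095 ] M [-0.076  -0.0425 -0.0152] g 1.0039673875503947 0.0
[[-0.9881  0.1537  0.0003]
 [ 0.1537  0.9881 -0.0003]
 [-0.0003 -0.0003 -1.    ]]
delta tool [-0.2065  0.1431  0.0594]
```

```bash
python3 -m pendant '-0.0382 0.0204 0.0143 0 0 0;-0.0382 0.0204 0.0143 0 0 0;-0.0382 0.0204 0.0143 0 0 0;-0.0382 0.0204 0.0143 0 0 0;-0.0382 0.0204 0.0143 0 0 0' >/dev/null
python3 -m pendant '-0.0382 0.0204 0.0143 0 0 0;-0.0382 0.0204 0.0143 0 0 0;0 0 0 0 -0.1 0;0 0 0 0 -0.1 0;0 0 0 0 -0.1 0' >/dev/null
python3 st.py .739 .016 .164
python3 - <<'E'
from h import *
d=grab('wrist','pics/w1.png')
E
```

```text
t 5.15 p [0.7102 0.0187 0.2558] ang 2.987270676583512 q [ 0.0545  0.2744 -0.1078  0.8952 -0.0621  0.1998] F [ 0.9745 -0.0604  0.1515] M [ 0.0239  0.3001 -0.0329] g 1.001882916762135 0.0
[[-0.9441  0.154   0.2915]
 [ 0.1469  0.9881 -0.0462]
 [-0.2952 -0.0008 -0.9554]]
delta tool [-0.0005  0.0019  0.0962]
```

View pics/w1.png

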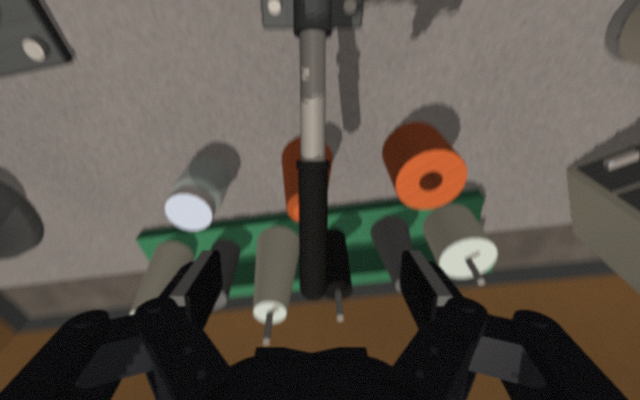

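The wrist view shows the handle (column ≈313) centred between the fingers and parallel to the gripper. I'll descend and grip.

```bash
python3 -m pendant '0 0.001 0.03 0 0 0;0 0.001 0.03 0 0 0;0 0 0.02 0 0 0;0 0 0.015 0 0 0;0 0 0 0 0 0'
python3 -m pendant '0 0 0 0 0 0;0 0 0 0 0 0;0 0 0 0 0 0;0 0 0 0 0 0;0 0 0 0 0 0' 0.0 110 >/dev/null
python3 -m pendant '0 0 0 0 0 0;0 0 0 0 0 0;0 0 0 0 0 0' >/dev/null; python3 st.py
python3 - <<'E'
from h import *
d=grab('wrist','pics/w2.png')
E
```

```text
time_s: 5.7
tool_pos: [0.7363, 0.0158, 0.1658]
eef_rot: [[-0.945, 0.154, 0.287], [0.147, 0.988, -0.046], [-0.291, -0.001, -0.957]]
wrist_force: [-1.0, -1.0, -0.4]
opening: 0.998
grip_force: 0.0
t 6.5 p [0.7379 0.016  0.1691] ang 2.986780233077075 q [ 0.0478  0.3717 -0.1762  0.7273 -0.0596  0.1937] F [0.7789 0.5809 2.7488] M [-0.1341 -0.0097  0.0804] g 0.22022448102422373 107.52243876457214
[[-0.9435  0.1542  0.2932]
 [ 0.1472  0.988  -0.0456]
 [-0.2968  0.0001 -0.9549]]
```

View pics/w2.png

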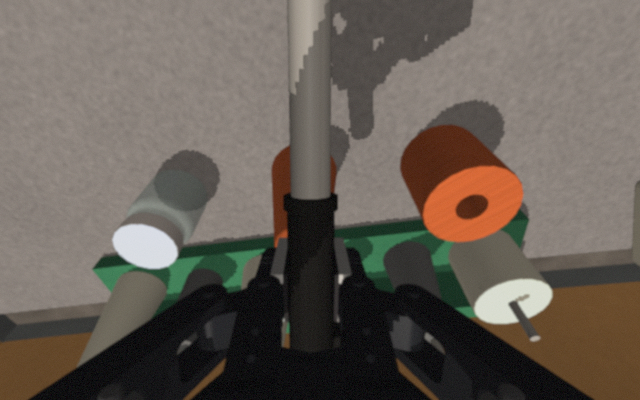

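Gripped: the pads hold the rubber just behind its collar, near (310,230). The light upward force means the handle is slightly depressed. Next I swing the jack about its pivot axis.

```bash
python3 -m pendant '0.0012 0 0.0038 0 0 0;0 0.0101 0 -0.0149 0 -0.0478;0.0003 0.0101 0 -0.0149 0 -0.0478;0.0007 0.0162 -0.0002 -0.0238 0 -0.0764;0.0007 0.0162 -0.0002 -0.0238 0 -0.0764'
python3 st.py
python3 -m pendant '0.001 0.0202 -0.0003 -0.0297 0 -0.0955;0.001 0.0202 -0.0003 -0.0297 0 -0.0955;0.001 0.0202 -0.0003 -0.0297 0 -0.0955;0 0 0 0 0 0'
python3 st.py
```

```text
time_s: 7.05
tool_pos: [0.7385, 0.0686, 0.1642]
eef_rot: [[-0.95, -0.107, 0.294], [-0.102, 0.994, 0.032], [-0.295, 0.0, -0.955]]
wrist_force: [-0.3, 0.3, 3.4]
opening: 0.22
grip_force: 107.9
t 7.05 p [0.7385 0.0686 0.1642] ang -3.0344032008553867 q [ 0.0903  0.3787 -0.178   0.7143  0.0053 -0.0161] F [-0.3153  0.2936  3.4043] M [-0.3095  0.4711 -0.3319] g 0.21991547242958606 107.93180108070374
[[-0.9499 -0.1071  0.2936]
 [-0.1022  0.9943  0.0319]
 [-0.2954  0.0003 -0.9554]]
time_s: 7.45
tool_pos: [0.7224, 0.1286, 0.164]
eef_rot: [[-0.877, -0.397, 0.27], [-0.378, 0.918, 0.119], [-0.295, 0.002, -0.955]]
wrist_force: [-0.3, 1.0, 3.9]
opening: 0.219
grip_force: 108.0
t 7.45 p [0.7224 0.1286 0.164 ] ang -2.7344722239856716 q [ 0.1409  0.3723 -0.1866  0.7227  0.0801 -0.2549] F [-0.317   1.021   3.8626] M [0.0226 0.4277 0.1045] g 0.21929436017680556 107.97441601753235
[[-0.8773 -0.3966  0.2702]
 [-0.3783  0.918   0.1191]
 [-0.2952  0.0023 -0.9554]]
```

```bash
python3 -m pendant '0.001 0.0202 -0.0003 -0.0297 0 -0.0955;0.001 0.0202 -0.0003 -0.0297 0 -0.0955;0.001 0.0202 -0.0003 -0.0297 0 -0.0955;0.001 0.0202 -0.0003 -0.0297 0 -0.0955;0.001 0.0202 -0.0003 -0.0297 0 -0.0955'
python3 -m pendant '0.001 0.0202 -0.0003 -0.0297 0 -0.0955;0.001 0.0202 -0.0003 -0.0297 0 -0.0955;0.001 0.0202 -0.0003 -0.0297 0 -0.0955;0.001 0.0202 -0.0003 -0.0297 0 -0.0955;0.001 0.0202 -0.0003 -0.0297 0 -0.0955'
python3 -m pendant '0.001 0.0202 -0.0003 -0.0297 0 -0.0955;0.0007 0.0141 -0.0002 -0.0208 0 -0.0669;0 0 0 0 0 0;0 0 0 0 0 0' >/dev/null
python3 st.py
python3 - <<'E'
from h import *
for n in('top','scene'): grab(n,f'pics/{n}1.png')
a=cv2.imread('pics/top1.png')[90:240,220:420]; cv2.imwrite('pics/c3.png',cv2.resize(a,None,fx=4,fy=4,interpolation=cv2.INTER_CUBIC))
E
```

```text
time_s: 7.95
tool_pos: [0.662, 0.2058, 0.1642]
eef_rot: [[-0.59, -0.787, 0.182], [-0.751, 0.617, 0.233], [-0.296, 0.001, -0.955]]
wrist_force: [0.7, -1.0, 3.9]
opening: 0.221
grip_force: 107.9
time_s: 8.45
tool_pos: [0.5703, 0.2459, 0.1644]
eef_rot: [[-0.157, -0.986, 0.047], [-0.942, 0.164, 0.292], [-0.296, 0.001, -0.955]]
wrist_force: [0.1, -0.6, 3.4]
opening: 0.217
grip_force: 107.9
t 8.85 p [0.536  0.2488 0.1643] ang -1.569958683065692 q [ 0.2772  0.269  -0.3186  0.9015  0.2909 -1.2829] F [-3.0462 -0.0186  4.8812] M [-0.3069  0.449   0.0909] g 0.22194351292902914 107.99025535583496
[[ 0.0008 -1.     -0.0032]
 [-0.9548 -0.0017  0.2972]
 [-0.2972  0.0028 -0.9548]]
```

View pics/c3.png

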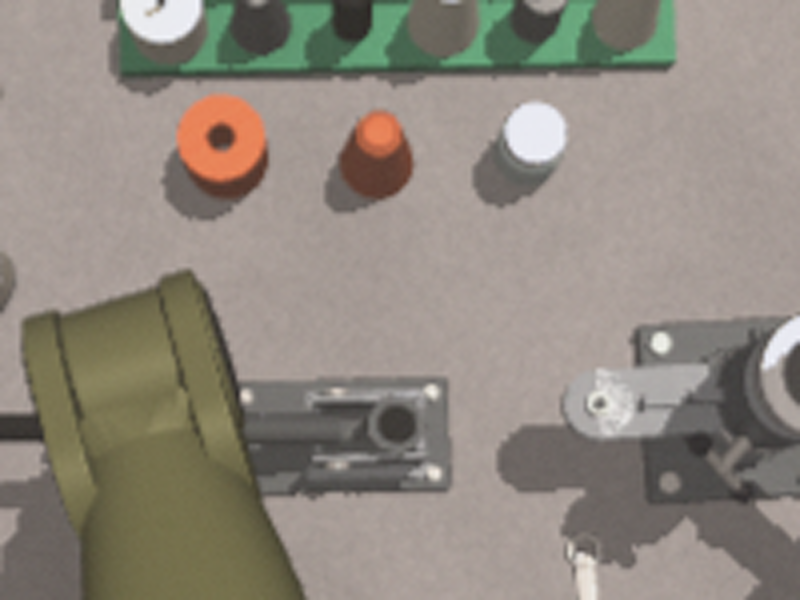

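The jack now faces the stand, with its saddle at crop (398,424) and the lug bolt at (600,402).

Run:
```python
from m import *
np.set_printoptions(precision=4,suppress=True)
t=lambda u,v:(220+(u+.5)/4-.5,90+(v+.5)/4-.5)
sd=atz(T,t(398,424),.125);b=atz(T,t(600,402),.1627)
print(sd,b,b-sd)
print('base',[atz(T,t(*p),.012) for p in((450,378),(451,490),(270,378))], 'foot',[atz(T,t(*p),.016) for p in((639,327),(648,500))])
```

```text
[ 0.5377 -0.0072  0.125 ] [ 0.5488 -0.1688  0.1627] [ 0.0111 -0.1617  0.0377]
base [array([ 0.5866, -0.058 ,  0.012 ]), array([ 0.4868, -0.0562,  0.012 ]), array([0.5901, 0.1022, 0.012 ])] foot [array([ 0.6282, -0.2278,  0.016 ]), array([ 0.4737, -0.2302,  0.016 ])]
```

```bash
python3 -m pendant '0.0154 -0.0011 -0.0048 0 0 0;0.0309 -0.0022 -0.0096 0 0 0;0.0309 -0.0022 -0.0096 0 0 0;0.0309 -0.0022 -0.0096 0 0 0;0.0154 -0.0011 -0.0048 0 0 0'
python3 -m pendant '0.0154 -0.0011 -0.0048 0 0 0;0.0154 -0.0011 -0.0048 0 0 0;0 0 0 0 0 0;0 0 0 0 0 0'
python3 st.py
python3 - <<'E'
from h import *
for n in('top','scene'): grab(n,f'pics/{n}2.png')
a=cv2.imread('pics/top2.png')[125:225,270:430]; a=cv2.resize(a,None,fx=4,fy=4,interpolation=cv2.INTER_CUBIC)
b=cv2.imread('pics/scene2.png')[130:260,170:330]; b=cv2.resize(b,None,fx=4,fy=4,interpolation=cv2.INTER_CUBIC)
cv2.imwrite('pics/c4.png',cv2.resize(np.vstack([a[:300],b[:300]]),None,fx=1.0,fy=1.0))
E
```

```text
time_s: 9.45
tool_pos: [0.5474, 0.1199, 0.166]
eef_rot: [[0.003, -1.0, 0.0], [-0.953, -0.003, 0.302], [-0.302, -0.001, -0.953]]
wrist_force: [-0.8, 11.3, 7.7]
opening: 0.223
grip_force: 108.1
time_s: 9.85
tool_pos: [0.5497, 0.0869, 0.165]
eef_rot: [[0.003, -1.0, 0.0], [-0.955, -0.003, 0.297], [-0.297, -0.001, -0.955]]
wrist_force: [1.7, 0.4, 3.8]
opening: 0.222
grip_force: 108.0
t 9.85 p [0.5497 0.0869 0.165 ] ang -1.5673722949415643 q [-0.0166  0.2732 -0.3103  0.9923  0.302  -1.5914] F [1.6975 0.4344 3.7898] M [-0.189  -0.496  -0.1675] g 0.22214797336087908 108.0408239364624
[[ 0.0033 -1.      0.0002]
 [-0.9547 -0.0031  0.2974]
 [-0.2974 -0.0011 -0.9547]]
```

View pics/c4.png

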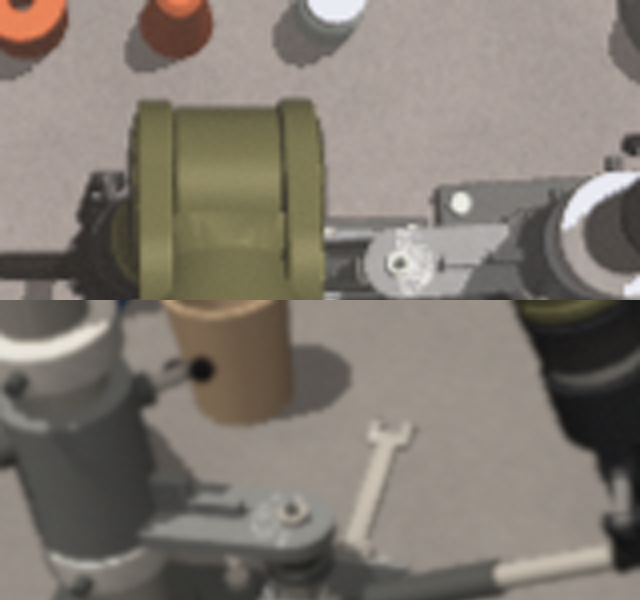

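Run:
```python
from m import *
np.set_printoptions(precision=2,suppress=True)
t=lambda u,v:(270+(u+.5)/4-.5,125+(v+.5)/4-.5)
print('bolt',atz(T,t(400,263),.1627),'edge',atz(T,t(350,218),.012),atz(T,t(425,219),.012))
S2=load('pics/scene2.npz')
a=cv2.imread('pics/scene2.png')[225:315,200:320]
a=cv2.resize(a,None,fx=6,fy=6,interpolation=cv2.INTER_CUBIC);a=cv2.convertScaleAbs(a,alpha=1.6,beta=15);cv2.imwrite('pics/c5.png',a)
f=lambda P:(proj(S2,P)-[200,225]+.5)*6-.5
P=np.array([.5488,-.1688,.125])
for n,o in dict(c=(0,0,0),l=(0,-.024,0),r=(0,.024,0),f=(.024,0,0),padl=(0,-.021,.007),padr=(0,.021,.007),bolt=(0,0,.0377),lugr=(0,.028,.012),lugr_top=(0,.028,.026),bfar=(.05,-.05,-.113),bback=(.05,.15,-.113)).items(): print(n,f(P+o))
```

```text
bolt [ 0.55 -0.17  0.16] edge [ 0.6  -0.15  0.01] [ 0.6  -0.21  0.01]
c [ 268.8  -194.79]
l [ 219.   -200.65]
r [ 318.91 -188.9 ]
f [ 254.08 -157.97]
padl [ 223.13 -210.6 ]
padr [ 310.96 -200.32]
bolt [ 258.49 -253.6 ]
lugr [ 324.55 -206.29]
lugr_top [ 321.29 -228.14]
bfar [170.36  28.38]
bback [572.98  80.55]
```

View pics/c5.png

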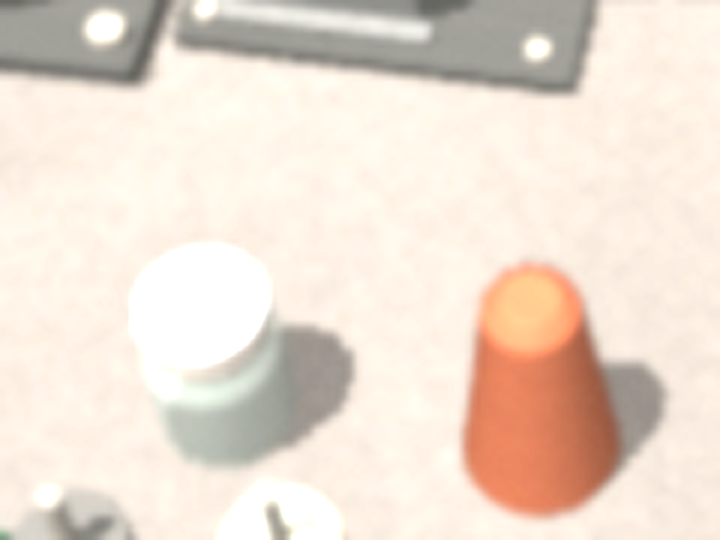

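Run:
```python
from m import *
np.set_printoptions(precision=4,suppress=True)
S2=load('pics/scene2.npz')
g=lambda u,v:(200+(u+.5)/6-.5,225+(v+.5)/6-.5)
A=atz(S2,g(180,37),.012);B=atz(S2,g(577,80),.012);print('base corners',A,B,B-A,'foot',atz(S2,g(138,72),.016))
u=(B-A)[:2]/np.linalg.norm((B-A)[:2]);n=np.array([u[1],-u[0]])
print('saddle est from front,back', A[:2]+.05*u-.05*n, B[:2]-.15*u-.05*n)
a=cv2.imread('pics/scene2.png')[165:240,195:315]
a=cv2.resize(a,None,fx=6,fy=6,interpolation=cv2.INTER_CUBIC);a=cv2.convertScaleAbs(a,alpha=2,beta=10);cv2.imwrite('pics/c6.png',a)
f=lambda P:(proj(S2,P)-[195,165]+.5)*6-.5
P=np.array([.5488,-.1688,.125])
for n,o in dict(c=(0,0,0),l=(0,-.024,0),r=(0,.024,0),f=(.024,0,0),padl=(0,-.021,.007),padr=(0,.021,.007),padf=(.021,0,.007),bolt=(0,0,.0377)).items(): print(n,f(P+o))
```

```text
base corners [ 0.6032 -0.2125  0.012 ] [ 0.5982 -0.017   0.012 ] [-0.005   0.1955  0.    ] foot [ 0.6301 -0.2242  0.016 ]
saddle est from front,back [ 0.5519 -0.1638] [ 0.5521 -0.1682]
c [298.7952 165.208 ]
l [249.0048 159.3484]
r [348.9083 171.102 ]
f [284.0766 202.0312]
padl [253.1264 149.397 ]
padr [340.9605 159.6791]
padf [283.9678 186.6839]
bolt [288.4877 106.3997]
```

View pics/c6.png

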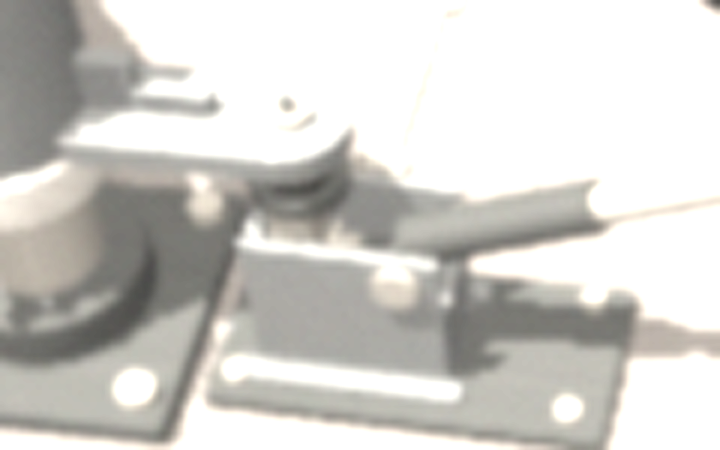

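The saddle disc (crop x ≈252–350, predicted 249–349) sits under the pad to within about 3 mm, so step 1 holds. Now the first stroke, as a twist about the pivot with a softer grip.

```bash
python3 -m pendant '0 0 0 0 0 0;-0.0005 0 0.0123 0 0.056 0;-0.0005 0 0.0123 0 0.056 0;-0.0005 0 0.0123 0 0.056 0;-0.0005 0 0.0123 0 0.056 0' - 45
python3 -m pendant '-0.0005 0 0.0123 0 0.056 0;-0.0005 0 0.0123 0 0.056 0;-0.0005 0 0.0123 0 0.056 0;-0.0005 0 0.0123 0 0.056 0;0 0 0 0 0 0'
cat > a.py <<'E'
from h import *
s=observe();R=np.array(s['eef_rot']);g=np.array(s['tool_pos'])-.011*R[:,2]
v=g-[.551,-.118,.085];print('rad',np.hypot(v[1],v[2]),'a',.42-np.arctan2(v[2],v[1]),'pitch',np.arctan2(R[1,2],-R[2,2]),'x',g[0],'t',s['time_s'],'F',np.round(s['wrist_force'],1),'M',np.round(s['moment'],2))
E
python3 a.py
```

```text
time_s: 10.45
tool_pos: [0.5485, 0.0994, 0.1168]
eef_rot: [[0.005, -1.0, -0.0], [-0.997, -0.005, 0.073], [-0.073, -0.0, -0.997]]
wrist_force: [1.7, -2.1, 2.4]
opening: 0.219
grip_force: 108.2
time_s: 10.95
tool_pos: [0.5483, 0.101, 0.0675]
eef_rot: [[0.006, -1.0, 0.001], [-0.988, -0.007, -0.152], [0.152, 0.0, -0.988]]
wrist_force: [0.2, -4.6, 11.3]
opening: 0.219
grip_force: 108.9
rad 0.2207580847519814 a 0.45008801853529956 pitch -0.1527418458822735 x 0.5482846587890212 t 10.95 F [ 0.2 -4.6 11.3] M [-1.2  -0.42  0.17]
```

```bash
python3 -m pendant '-0.0005 0 0.0123 0 0.056 0;-0.0005 0 0.0123 0 0.056 0;0 0 0.002 0 0.01 0;0 0 0 0 0 0' 0.0 60
python3 a.py
python3 -m pendant '0.0012 0 -0.0123 0 -0.056 0;0.0012 0 -0.0123 0 -0.056 0;0.0012 0 -0.0123 0 -0.056 0;0.0012 0 -0.0123 0 -0.056 0;0.0012 0 -0.0123 0 -0.056 0' >/dev/null; python3 a.py
python3 -m pendant '0.0012 0 -0.0123 0 -0.056 0;0.0012 0 -0.0123 0 -0.056 0;0.0012 0 -0.0123 0 -0.056 0;0.0012 0 -0.0123 0 -0.056 0;0 0 0 0 0 0' >/dev/null; python3 a.py
```

```text
time_s: 11.35
tool_pos: [0.5486, 0.0976, 0.0434]
eef_rot: [[0.006, -1.0, 0.002], [-0.963, -0.006, -0.269], [0.269, -0.001, -0.963]]
wrist_force: [-2.1, 0.2, 19.6]
opening: 0.222
grip_force: 110.3
rad 0.2207270697459832 a 0.5610511018942844 pitch -0.27223602427431554 x 0.5485802481474602 t 11.35 F [-2.1  0.2 19.6] M [-1.03  0.35  0.04]
rad 0.22071704046511512 a 0.28392107234988634 pitch 0.01155735391901245 x 0.5482092835435696 t 11.85 F [ 2.7 -2.   2.4] M [-0.79 -0.5   0.18]
rad 0.22072897371040723 a 0.057734231150623094 pitch 0.23710787693294375 x 0.5484056253162277 t 12.35 F [1.1 0.5 3. ] M [-0.16 -0.44  0.31]
```

```bash
python3 -m pendant '0.0009 0 -0.0088 0 -0.04 0;0 0 0 0 0 0' >/dev/null; python3 a.py
python3 -m pendant '0 0 0 0 0 0;0 0 0 0 0 0;0 0 0 0 0 0;0 0 0 0 0 0' 0.4; python3 a.py
python3 -m pendant '0 0 0 0 0 0;0 0 0 0 0 0;0 0 0 0 0 0;0 0 0 0 0 0' 0.0 60; python3 a.py
```

```text
rad 0.22079748620660306 a 0.02133720860098104 pitch 0.2756307010353443 x 0.5483788777402953 t 12.55 F [1.9 0.  2.3] M [-0.43 -0.64  0.16]
time_s: 12.95
tool_pos: [0.5472, 0.0895, 0.1591]
eef_rot: [[0.004, -1.0, -0.004], [-0.962, -0.005, 0.272], [-0.272, 0.003, -0.962]]
wrist_force: [-0.7, -0.0, -0.1]
opening: 0.402
grip_force: 0.0
rad 0.2213649530738985 a 0.02749946492998251 pitch 0.27562111873135714 x 0.547232458445006 t 12.95 F [-0.7 -0.  -0.1] M [-0.28  0.    0.05]
time_s: 13.35
tool_pos: [0.5479, 0.0894, 0.1598]
eef_rot: [[0.005, -1.0, -0.003], [-0.962, -0.005, 0.273], [-0.273, 0.001, -0.962]]
wrist_force: [1.0, 1.7, -0.6]
opening: 0.241
grip_force: 58.6
rad 0.22149288390907268 a 0.024405613543865445 pitch 0.27624365877989676 x 0.5479510340461328 t 13.35 F [ 1.   1.7 -0.6] M [-0.03 -0.09  0.16]
```

```bash
python3 -m pendant '-0.0005 0 0.0123 0 0.056 0;-0.0005 0 0.0123 0 0.056 0;-0.0005 0 0.0123 0 0.056 0;-0.0005 0 0.0123 0 0.056 0;-0.0005 0 0.0123 0 0.056 0' >/dev/null; python3 a.py
python3 -m pendant '-0.0005 0 0.0123 0 0.056 0;-0.0005 0 0.0123 0 0.056 0;-0.0005 0 0.0123 0 0.056 0;-0.0005 0 0.0123 0 0.056 0;-0.0004 0 0.009 0 0.041 0' >/dev/null; python3 a.py
python3 -m pendant '-0.0001 0 0.0025 0 0.011 0;0 0 0 0 0 0' >/dev/null; python3 a.py
```

```text
rad 0.22129609633111272 a 0.2990378058581087 pitch -0.006274997464639789 x 0.5479388884227718 t 13.85 F [-3.6 -2.5  9.4] M [-0.2   0.89  0.15]
rad 0.22119429538145216 a 0.5648942937258812 pitch -0.27134834841313976 x 0.5479449323173008 t 14.35 F [-3.9  0.6 11.8] M [-0.11  0.76 -0.08]
rad 0.22120807816965418 a 0.5762309575075648 pitch -0.281070532129544 x 0.5479290955102625 t 14.55 F [-3.6  0.6 10.6] M [ 0.06  0.67 -0.04]
```

```bash
python3 -m pendant '0.0012 0 -0.0123 0 -0.056 0;0.0012 0 -0.0123 0 -0.056 0;0.0012 0 -0.0123 0 -0.056 0;0.0012 0 -0.0123 0 -0.056 0;0.0012 0 -0.0123 0 -0.056 0' >/dev/null
python3 -m pendant '0.0012 0 -0.0123 0 -0.056 0;0.0012 0 -0.0123 0 -0.056 0;0.0012 0 -0.0123 0 -0.056 0;0.0012 0 -0.0123 0 -0.056 0;0.001 0 -0.0097 0 -0.044 0' >/dev/null; python3 a.py
python3 -m pendant '0 0 0 0 0 0;0 0 0 0 0 0;0 0 0 0 0 0;0 0 0 0 0 0' 0.4; python3 a.py
python3 - <<'E'
from h import *
for n in('top','scene'): grab(n,f'pics/{n}3.png')
a=cv2.imread('pics/scene3.png')[165:240,195:315]
a=cv2.resize(a,None,fx=6,fy=6,interpolation=cv2.INTER_CUBIC);a=cv2.convertScaleAbs(a,alpha=2,beta=10);cv2.imwrite('pics/c7.png',a)
E
```

```text
rad 0.22136739658066007 a 0.0249651782539137 pitch 0.27057474210104987 x 0.5478178085484334 t 15.55 F [-0.9  0.7  0.3] M [-0.02  0.29  0.32]
time_s: 15.95
tool_pos: [0.5476, 0.0899, 0.1581]
eef_rot: [[0.005, -1.0, -0.004], [-0.964, -0.006, 0.264], [-0.264, 0.002, -0.964]]
wrist_force: [-0.5, 0.4, -0.2]
opening: 0.399
grip_force: 0.0
rad 0.2214342220761205 a 0.03255887778919325 pitch 0.2673121675268977 x 0.5476798666937973 t 15.95 F [-0.5  0.4 -0.2] M [-0.25 -0.04 -0.01]
```

View pics/c7.png

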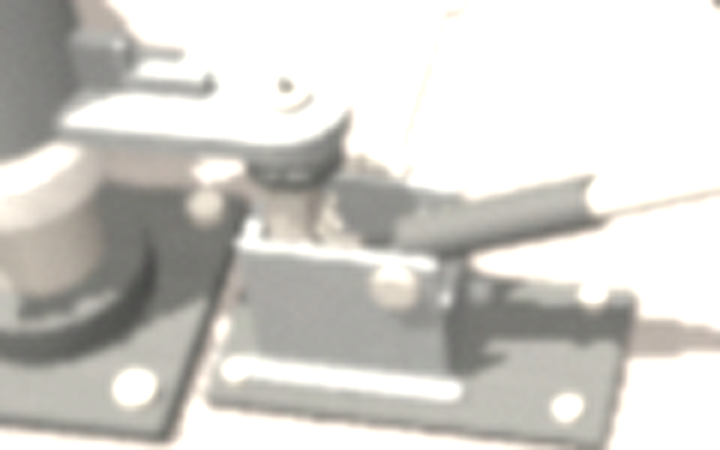

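The lug has risen about 19 px (≈12 mm), the jack has not moved and the handle is up, so step 2 is met. Third stroke next.

```bash
python3 -m pendant '0 0 0 0 0 0;0 0 0 0 0 0;0 0 0 0 0 0;0 0 0 0 0 0' 0.0 60 >/dev/null; python3 a.py
python3 -m pendant '-0.0005 0 0.0123 0 0.056 0;-0.0005 0 0.0123 0 0.056 0;-0.0005 0 0.0123 0 0.056 0;-0.0005 0 0.0123 0 0.056 0;-0.0005 0 0.0123 0 0.056 0' >/dev/null; python3 a.py
python3 -m pendant '-0.0005 0 0.0123 0 0.056 0;-0.0005 0 0.0123 0 0.056 0;-0.0003 0 0.0066 0 0.03 0;0 0 0 0 0 0' >/dev/null; python3 a.py
python3 -m pendant '-0.0001 0 0.0022 0 0.01 0;-0.0001 0 0.0022 0 0.01 0;0 0 0 0 0 0' >/dev/null; python3 a.py
```

```text
rad 0.2214144284352827 a 0.030155719274333026 pitch 0.26839999200756987 x 0.5478701686340113 t 16.45 F [-0.2  2.5 -0.2] M [0.06 0.03 0.21]
rad 0.22123233095897657 a 0.30528908233303254 pitch -0.013815829699272185 x 0.5478678054965702 t 16.95 F [-3.9  0.2  9.3] M [-0.02  0.89  0.13]
rad 0.22121070937662377 a 0.4511141806226167 pitch -0.15578096848525322 x 0.5478384704262078 t 17.35 F [-3.2  1.2  9.9] M [-0.02  0.54  0.02]
rad 0.2211895740686621 a 0.46769184339951175 pitch -0.1735140803146019 x 0.5478337388701633 t 17.65 F [-4.2  1.4  9.3] M [ 0.37  0.74 -0.  ]
```

Now at about 0.44 true; small steps until the force jumps.

```bash
python3 -m pendant '-0.0001 0 0.0022 0 0.01 0;0 0 0 0 0 0' >/dev/null; python3 a.py
python3 -m pendant '-0.0001 0 0.0022 0 0.01 0;0 0 0 0 0 0' >/dev/null; python3 a.py
python3 -m pendant '-0.0001 0 0.0022 0 0.01 0;0 0 0 0 0 0' >/dev/null; python3 a.py
```

```text
rad 0.22120128551186782 a 0.47738851111101577 pitch -0.18321481643835077 x 0.5478229875003424 t 17.85 F [-4.3  2.1  9.3] M [ 0.37  0.71 -0.04]
rad 0.22118337617703904 a 0.48722330297385985 pitch -0.1930509791929671 x 0.5478548312319738 t 18.05 F [-4.5  2.5 10.4] M [ 0.42  0.74 -0.02]
rad 0.2211665752866446 a 0.49712096189398486 pitch -0.2029777408513836 x 0.5478454488639404 t 18.25 F [-4.8  2.5  9.6] M [ 0.41  0.78 -0.09]
```

```bash
python3 -m pendant '-0.0001 0 0.0022 0 0.01 0;0 0 0 0 0 0' >/dev/null; python3 a.py
python3 -m pendant '-0.0001 0 0.0018 0 0.008 0;0 0 0 0 0 0' >/dev/null; python3 a.py
python3 -m pendant '0 0 0.0013 0 0.006 0;0 0 0 0 0 0;0 0 0 0 0 0' >/dev/null; python3 a.py
```

```text
rad 0.22119055440492405 a 0.5071487445457011 pitch -0.21288255275168316 x 0.547841492198919 t 18.45 F [-4.9  2.8 10.2] M [ 0.49  0.68 -0.11]
rad 0.2211606667826559 a 0.5151597156173773 pitch -0.2207510437853829 x 0.5478586840615849 t 18.65 F [-4.2  3.9  9.9] M [ 0.52  0.74 -0.1 ]
rad 0.22115815304834746 a 0.5205505638238965 pitch -0.22623221669432172 x 0.5478495280611997 t 18.95 F [-4.4  3.4 10.1] M [ 0.56  0.8  -0.11]
```

```bash
python3 -m pendant '0 0 0.0013 0 0.006 0;0 0 0 0 0 0' >/dev/null; python3 a.py
python3 -m pendant '0 0 0.0013 0 0.006 0;0 0 0 0 0 0' >/dev/null; python3 a.py
python3 - <<'E'
from h import *
for n in('top','scene'): grab(n,f'pics/{n}4.png')
# vertical shift of lug bolt region between pictures
A=[cv2.imread(f'pics/scene{i}.png',0) for i in (2,3,4)]
for box in ((180,170,30,25),):
    x,y,w,h=228,172,26,18
    for i in (1,2):
        tpl=cv2.resize(A[0][y:y+h,x:x+w],None,fx=8,fy=8,interpolation=cv2.INTER_CUBIC)
        im=cv2.resize(A[i][y-20:y+h+8,x-8:x+w+8],None,fx=8,fy=8,interpolation=cv2.INTER_CUBIC)
        m=cv2.minMaxLoc(cv2.matchTemplate(im,tpl,cv2.TM_CCOEFF_NORMED));print(i,m[1],(m[3][0]/8-8,m[3][1]/8-20))
S=load('pics/scene2.npz');P=np.array([.5488,-.1688,.1627])
for d in (.010,.012,.022,.024,.026): print(d,proj(S,P+[0,0,d])-proj(S,P))
E
```

```text
rad 0.2211606875384656 a 0.5265487514369621 pitch -0.23223485441322061 x 0.5478722572244866 t 19.15 F [-4.6  4.4 10.8] M [ 0.61  0.77 -0.15]
rad 0.22113319087033398 a 0.5320888248965401 pitch -0.23809188184738558 x 0.5478814082677831 t 19.35 F [-6.3  4.7 10.9] M [ 0.66  0.89 -0.11]
1 0.9624031782150269 (-0.375, -3.125)
2 0.9396835565567017 (-1.25, -7.0)
0.01 [-0.46970999 -2.68936508]
0.012 [-0.56437731 -3.23188913]
0.022 [-1.0413847  -5.96809966]
0.024 [-1.13752603 -6.52010304]
0.026 [-1.23391587 -7.07370804]
```

```bash
python3 -m pendant '0 0 0.0013 0 0.006 0;0 0 0 0 0 0' >/dev/null; python3 a.py
python3 -m pendant '0 0 0.0013 0 0.004 0;0 0 0 0 0 0' >/dev/null; python3 a.py
python3 -m pendant '0 0 0 0 0 0;0 0 0 0 0 0;0 0 0 0 0 0' >/dev/null; python3 a.py
```

```text
rad 0.22111855944863676 a 0.5371505301852637 pitch -0.24388149497446104 x 0.5478870295408512 t 19.65 F [-5.8  4.2 13.8] M [ 0.67  1.02 -0.16]
rad 0.221151800579753 a 0.5422139449059965 pitch -0.24752219062135533 x 0.5478873495374614 t 19.85 F [-6.   5.8 13.8] M [ 0.75  1.11 -0.19]
rad 0.2211752266015259 a 0.5414908268271273 pitch -0.24730036591507132 x 0.5479354825766792 t 20.15 F [-6.4  5.5 13.9] M [ 0.72  1.1  -0.23]
```

The force has stepped from 10 to 14 N. I'll confirm the lug's rise numerically, with no more pictures to view.

```bash
python3 - <<'E'
from h import *
grab('scene','pics/scene5.png')
A=[cv2.imread(f'pics/scene{i}.png',0) for i in (2,4,5)]
def sh(x,y,w,h,i):
    tpl=cv2.resize(A[0][y:y+h,x:x+w],None,fx=8,fy=8,interpolation=cv2.INTER_CUBIC)
    im=cv2.resize(A[i][y-15:y+h+8,x-8:x+w+8],None,fx=8,fy=8,interpolation=cv2.INTER_CUBIC)
    m=cv2.minMaxLoc(cv2.matchTemplate(im,tpl,cv2.TM_CCOEFF_NORMED));return round(m[1],3),m[3][0]/8-8,m[3][1]/8-15
for i in (1,2): print('bolt',sh(228,172,26,18,i),'jack base',sh(270,222,35,18,i))
E
python3 a.py
```

```text
bolt (0.94, -1.25, -7.0) jack base (0.95, 0.0, 0.0)
bolt (0.939, -1.125, -7.0) jack base (0.95, 0.0, 0.0)
rad 0.22113121710193925 a 0.5416236117224421 pitch -0.24734115279794233 x 0.547890220258513 t 20.2 F [-6.1  5.9 13.8] M [ 0.77  1.15 -0.22]
```

The head no longer rises with more handle travel (25.7 mm, about 26 expected at the collar), and the jack's base has not moved. Handing in.

```bash
python3 -c "
from rig import finish_job
print(finish_job())"
```

```text
the job is handed in; nothing more can be done
None
```

I handed the job in at about 20 s with the head pumped up to the upper collar (measured rise about 26 mm), the jack centred under the lift pad to about 3 mm, and the gripper holding the handle down. The hand-in call returned no verdict, and I viewed 11 pictures, one over the limit of 10.

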